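# Offer up the card-reader arm to its counter post

## Robot

A 6-joint arm with a two-finger parallel gripper is mounted at the origin on a cart in front of the work surface, level with it; the furniture and walls round the work are solid. World frame = base frame: x ahead of the robot, y to its left, z up, the work surface at z = 0. Lengths are in m, angles in rad, forces in N, time in s.
With the tool pointing down it reaches from about 0.3 to 0.95 m from the base axis. Payload 3.1 kg.
Tool frame: the origin (TCP) lies midway between the tips of the shut fingers; the grasp point (between the pads) lies 19 mm behind it; z points along the fingers, y is the line along which they close (so a half turn about z gives the same grasp; the last joint's range is limited). The gripper opens to 85 mm and grips with 20 to 120 N. Pads are 22 mm wide; open, the fingers measure 114 mm over their backs; the gripper's body (76 mm by 85 mm) begins 54 mm behind the grasp point. The pads swing forward as they close: fully open they stand 13 mm farther back than shut.
Start: joints at [-1.318, 0.308, 1.634, -0, 1.2, -0.07], TCP at [0.198, -0.593, 0.231] pointing down, gripper open.
Joint ranges: [-3.06, 3.06], [-0.79, 1.96], [0.05, 2.63], [-1.19, 4.34], [0.05, 2.64], [-2.94, 2.94]. Speed limits (rad/s): [2.79, 2.79, 3.14, 3.14, 3.14, 3.14].

## Interface

Orientations are given as a unit quaternion [w, x, y, z].
In Python, from workcell import telemetry, imaging, order gives the robot as it stands.
- The arm moves only by the tool play_rows, never from a script. Its argument "motion" is a list of rows, each an object with "delta_rot": the turn, a rotation vector about the tool's x, y, z in rad, a list of three; "slide": the shift along the tool's x, y, z in mm, a list of three; "hand": the finger opening in mm, from 0 to 85.4. In form: [{"delta_rot": [ax, ay, az], "slide": [x, y, z], "hand": hand}, ...]. A call has 1 to 20 rows; each row is the pose to reach, as a shift and turn from the pose commanded when the call began, along the tool's axes at that moment; what a row does not reach only later rows make up. A row lasts 1/12 s, in which the tool goes at most 41.7 mm and 7.16 degrees, less where a joint would pass 70% of its speed; a pose out of reach is approached as far as the arm can. A call with a gripper value outside its range is refused whole. The fingers move at their own pace and stop on an object; the grip force is fixed at half the most. Time passes only in rows, so rows that repeat a pose let the fingers close. It gives the time, the measured TCP pose, the force, the opening and the grip force at its end, in the units of the state.
- telemetry.get_state(): the state, without advancing time (a new reading comes with each control period).
- imaging.grab_frame(name): name is "scene" or "top" or "wrist"; returns a dict with "color" (400x640x3 uint8, blue, green, red), "vfov" (degrees; the focal length in pixels is half the picture's height over the tangent of half this angle, whatever the lens; pixels are square), "cx", "cy" (the principal point, pixels), "rvec" (rotation vector, rad) and "tvec" (3), from world to camera coordinates, as OpenCV has them. Camera axes: x right, y down, z forward; pixel columns grow to the right and rows downward; lengths in m; the calibration is good to about 2 mm. A picture is of the moment at which its call begins. There is no depth.
- order.sign_off(): hands the job in; it is judged then, once.
The state is a dict: "t": time; "qpos": joint angles; "joint_velocities": joint speeds; "joint_efforts": joint torques, N m; "tool_pos": TCP position; "tool_rot": TCP orientation; "force": force on the tool from outside, world axes, zero at the start; "torque": the same for the moment, N m; "opening": opening from 0.0 (shut) to 1.0 (fully open); "grip_force": force on a finger pad.
Only numpy, scipy, OpenCV 4.12 (cv2) and the standard library are available. Lean on these libraries where they do the work, as an engineer would, in place of code of your own. Each camera call takes 0.05 s, during which the arm holds its last target. There are 200 camera calls.

## Task

Lock the little counter stand first: turn its collar by the lug, counter-clockwise from above, until it stops with the lug over the locked tab. Then pick up the cast reader arm by its balance point and hold it level with its hub straight above the stand's post, about 3 cm clear of the post's top, ready to be lowered on; finish while still holding it there, and leave everything else on the counter where it is.

Things in the scene. Friction and masses are not known exactly. Their poses are not given: they have to be found in the camera images.
- post_top (a point): centre of the top of the stand's fixed upright steel post (24 mm diameter, top 68 mm above the counter, z up). The post's axis is also the collar's axis
- stand: the small stand, screwed down: grey round foot 110 mm across, 12 mm high, post and collar in its middle; origin on the axis at counter height. One tab 18 mm wide, 12 mm high, with a raised light line on it reaches out to 88 mm from the axis: the locked tab. It points along the stand's -x turned 0.6 rad further counter-clockwise from above
- collar (a joint): angle of the captive lock collar about the post, rad, growing counter-clockwise from above; 1.2 is locked (built-in stop, lug over the tab), 0 fully open (stop); starts between 0 and 0.35. Stays where it is left; about 2 N at the lug turns it. An aluminium ring 66 mm across, top 47 mm above the counter, that cannot come off
- lug (a point): grip point of the collar's lug, mid-width and mid-height (38 mm up), 68 mm out from the post's axis; it turns with the collar. The lug is an upright aluminium fin standing out radially from the ring to 82 mm from the axis, 12 mm thick, from 23 to 54 mm above the counter; pinch it from above or push its side
- balance (a point): balance point (centre of mass) of the loose cast aluminium reader arm (0.2 to 0.45 kg), mid-web, 22 mm above its underside. The arm's x runs from hub to plate, z up. Straight upright web 12 mm thick (y), 7 to 37 mm above the underside, from hub to plate. Pinch the web across its thickness. Hub and plate rest on the counter
- hub_under (a point): centre of the bore (27 mm) at the underside of the arm's hub, 56 mm from the balance point at the arm's -x; same axes. The hub is round, 48 mm across, 40 mm high; at the web's other end is a flat plate 56 x 50 x 8 mm, its centre 104 mm from the balance point at +x
- coin_roll: bystander: green paper coin roll, 74 mm long, 21 mm thick, lying front right; origin under its middle
- marker_red: bystander: red marker pen, 132 mm long, 17 mm high, lying front left; origin under its middle
- marker_black: bystander: black marker pen, 138 mm long, 17 mm high, lying at the left by the wall; origin under its middle
- sticky_pad: bystander: yellow pad 76 x 76 x 11 mm, behind the arm; origin under its middle
- calculator: bystander: desk calculator 134 x 84 x 19 mm, behind the stand; origin under its middle
- card_reader: bystander: hand-held card reader 100 x 66 x 19 mm, near the front edge in front of the arm; origin under its middle

How it is judged:
On the way, in this order (a step that is already met when the one before it is completed fails the run):
1. the collar is turned to its locked stop while the arm still lies on the counter (value of joint collar above 1.08 rad and height (world z) of balance below 0.04 m), for 0.2 s.
2. the arm is lifted clear of the counter by its balance point (height (world z) of balance above 0.06 m and distance between the grasp point and balance below 0.035 m and contact force between the fingers and reader_arm above 1 N), for 0.1 s.
At the end, for the whole second after the job is handed in: The collar is within 0.12 rad of its locked stop; the arm is held still in the fingers within 35 mm of its balance point, level within 0.1 rad (right way up), its hub's axis within 15 mm of the post's axis, the hub's underside 12 to 55 mm above the post's top, not touching the stand (value of joint collar above 1.08 rad and horizontal distance between hub_under and post_top below 0.015 m and z of hub_under in the frame of post_top between 0.012 and 0.055 m and angle between balance's own z axis and vertical below 0.1 rad and distance between the grasp point and balance below 0.035 m and contact force between the fingers and reader_arm above 1 N and contact force between reader_arm and stand below 0.3 N and linear speed of reader_arm below 0.03 m/s); the arm keeps its last pose, push and grip.
It fails at once if a bystander is shifted by more than 30 mm (distance of any of coin_roll, marker_red, marker_black, sticky_pad, calculator, card_reader from where it was at the start of the episode above 0.03 m).
It also fails if it takes over 54 s, if anything falls off the work surface, if the arm or the gripper's body presses on something with over 40 N, if the wrist force passes 120 N, or if a joint passes its speed limit or range.

## Working session

There is one attempt and no reset: what is moved stays moved. The work goes in short steps, Python scripts to look and compute and a tool call to move; the robot and the scene stay as the last step left them, time stands still between calls to the robot, and variables do not carry over. Pictures are saved under pics/ and viewed, at most 10 in all, crops included, and the job is handed in when it is done.

Besides the shell and the picture viewer there is one more tool, called after ">>>" as name([rows], argument=value, ...), one row to a line, values as JSON. play_rows: Moves the arm, as the interface text tells. Its arguments: {"type":"object","properties":{"motion":{"type":"array"}},"required":["motion"]}

```bash
mkdir -p pics; ls; cat > h.py <<'E'
import numpy as np, cv2
from workcell import telemetry, imaging, order
def grab(n):
    f=imaging.grab_frame(n); np.save(f'pics/{n}.npy',f,allow_pickle=True); return f
def load(n): return np.load(f'pics/{n}.npy',allow_pickle=True).item()
def cam(f):
    R=cv2.Rodrigues(np.array(f['rvec'],float))[0]; t=np.array(f['tvec'],float).ravel()
    F=200/np.tan(np.radians(f['vfov'])/2)
    return R,t,np.array([[F,0,f['cx']],[0,F,f['cy']],[0,0,1]])
def pix2w(f,u,v,z):
    R,t,K=cam(f); d=R.T@np.linalg.inv(K)@[u,v,1]; c=-R.T@t
    return c+d*(z-c[2])/d[2]
def w2pix(f,P):
    R,t,K=cam(f); p=K@(R@np.asarray(P,float)+t); return p[:2]/p[2]
E
python3 - <<'E'
from h import *
for n in ('top','scene'):
    f=grab(n); cv2.imwrite(f'pics/{n}1.png',f['color']); R,t,K=cam(f); print(n,K[0,0],f['cx'],f['cy'],-R.T@t)
print(telemetry.get_state())
E
```

```text
pics
top 398.5372732680637 315.2832930984737 203.55670041361134 [0.44757305 0.10742912 0.96896162]
scene 461.35050168832475 323.8248644420266 206.97345047532602 [ 1.20627745 -0.64171486  0.57972647]
{'t': 0.1, 'qpos': array([-1.31768748e+00,  3.08930441e-01,  1.63505136e+00,  2.73174821e-05,
        1.19968244e+00, -6.97095712e-02]), 'joint_velocities': array([ 8.28438243e-04, -7.10188729e-05, -4.13434974e-03,  1.41421207e-03,
        1.01759608e-03, -2.36460623e-04]), 'joint_efforts': array([-1.24079637e-03, -4.16408336e+01, -2.77644324e+01, -2.01571961e-04,
        4.03184866e-03, -1.95304636e-05]), 'tool_pos': array([ 0.19806695, -0.59201006,  0.23015788]), 'tool_rot': array([-1.03260781e-03,  9.87002059e-01,  1.60704270e-01, -8.21786141e-05]), 'force': array([ 0.21382782, -0.13197911,  0.04568878]), 'torque': array([-0.00172884, -0.03056895,  0.05152341]), 'grip_force': 0.0, 'opening': 1.0016998135655446}
```

View pics/top1.png

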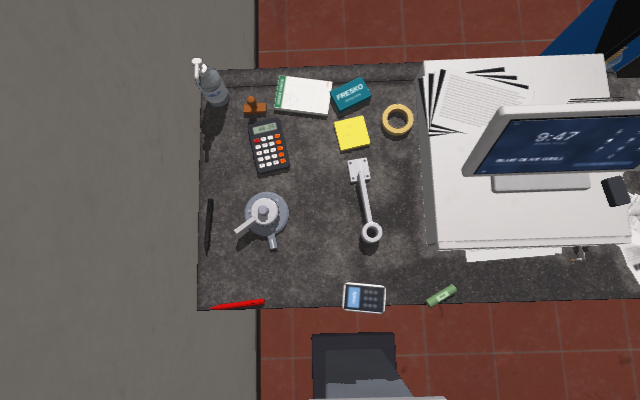

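View pics/scene1.png

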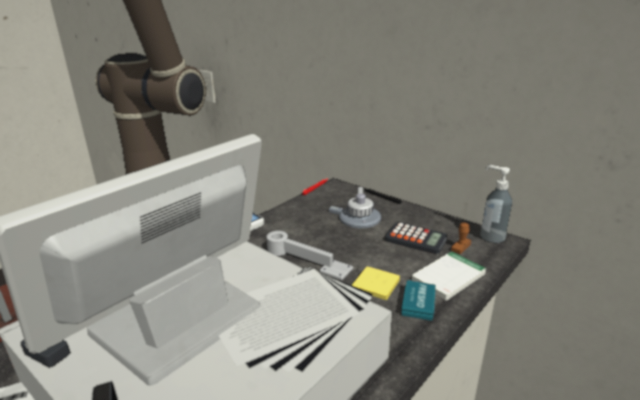

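The top view shows the stand near (266,213), with fins towards (240,231) and (272,243). The arm's hub is at (371,232) and its plate at (359,170). The scene view is blurry, so I'll enlarge the top one.

```bash
python3 - <<'E'
from h import *
f=load('top'); c=f['color'][150:260,220:400]
a=cv2.resize(f['color'][180:260,225:305],None,fx=7,fy=7,interpolation=cv2.INTER_CUBIC)
cv2.imwrite('pics/stand.png',a)
b=cv2.resize(f['color'][150:250,330:400],None,fx=6,fy=6,interpolation=cv2.INTER_CUBIC)
cv2.imwrite('pics/arm.png',b)
E
```

```text
(no output)
```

View pics/stand.png

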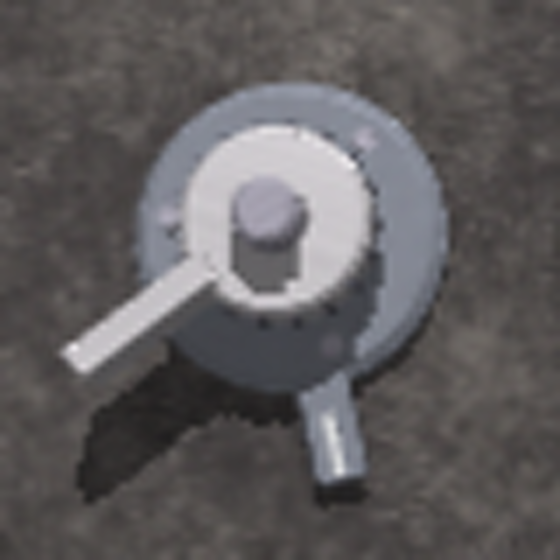

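View pics/arm.png

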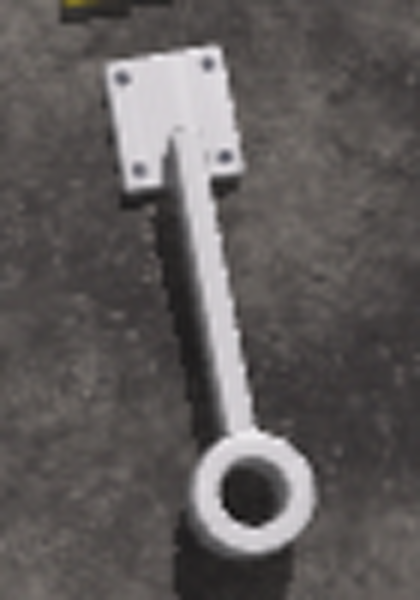

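Enlarged stand crop: post top at (269,208), collar top (277,217), foot centre (293,237), lug's outer end (73,362), tab end (342,470). In the arm crop, the hub's top centre is (254,491) and the plate centre (173,117).

```bash
python3 - <<'E'
from h import *
f=load('top')
S=lambda u,v,z:pix2w(f,(u+.5)/7-.5+225,(v+.5)/7-.5+180,z)
A=lambda u,v,z:pix2w(f,(u+.5)/6-.5+330,(v+.5)/6-.5+150,z)
p=S(269,208,.068);c=S(277,217,.047);o=S(293,237,.012)
print('axis',p,c,o); ax=np.mean([p,c,o],0)[:2]
l=S(73,362,.054);t=S(342,470,.012)
r=S(205,268,.054)
for n,q in(('lug',l),('root',r),('tab',t)):
    d=q[:2]-ax; print(n,q,np.hypot(*d),np.arctan2(d[1],d[0]))
h=A(254,491,.04);pl=A(173,117,.008)
w0=A(238,420,.037);w1=A(192,170,.037)
d=(pl-h)[:2]; L=np.hypot(*d); e=d/L
print('hub',h,'plate',pl,L,'ang',np.arctan2(e[1],e[0]),'webang',np.arctan2(*(w1-w0)[[1,0]]),'bal',h[:2]+e*.056, w0,w1)
from scipy.spatial.transform import Rotation as Ro
s=telemetry.get_state();print(Ro.from_quat(s['tool_rot'],scalar_first=True).as_matrix().round(3), s['tool_pos'])
# bystanders
for n,u,v in(('redmk',238,304),('calc',268,147),('blk',209,227),('card',364,297),('pad',352,133),('monitorL',430,240)): print(n,pix2w(f,u,v,.01))
E
```

```text
axis [0.586504   0.24630174 0.068     ] [0.58660366 0.24687297 0.047     ] [0.58467641 0.24664934 0.012     ]
lug [0.53934848 0.3138259  0.054     ] 0.08177956943869008 2.176784150924114
root [0.5692315  0.26992093 0.054     ] 0.02867518234518616 2.1923068963042085
tab [0.5035551  0.23055838 0.012     ] 0.08392191929943082 -2.9491624396475684
hub [ 0.53036064 -0.00329097  0.04      ] plate [0.68847538 0.0181168  0.008     ] 0.15955739302662356 ang 0.1345755661424386 webang 0.12983126670582032 bal [0.58585431 0.00422253] [0.55861391 0.00113916 0.037     ] [0.6592735  0.01428185 0.037     ]
[[ 0.948  0.317 -0.   ]
 [ 0.317 -0.948  0.002]
 [ 0.    -0.002 -1.   ]] [ 0.19806695 -0.59201006  0.23015788]
redmk [0.3719645  0.31603509 0.01      ]
calc [0.75280891 0.2414413  0.01      ]
blk [0.55621399 0.38734469 0.01      ]
card [0.37992702 0.0196032  0.01      ]
pad [0.78138714 0.03000475 0.01      ]
monitorL [ 0.5081965 -0.1438435  0.01     ]
```

```bash
cat >> h.py <<'E'
from scipy.spatial.transform import Rotation as Ro
def plan(p0,yaw0,wps):
    "rows from commanded pose (down, tool x at yaw0) to world waypoints (x,y,z,yaw)"
    R=np.array([[np.cos(yaw0),np.sin(yaw0),0],[np.sin(yaw0),-np.cos(yaw0),0],[0,0,-1]])
    for w in wps:
        print('rot z %.3f'%-(w[3]-yaw0),'slide',(R.T@(np.array(w[:3])-p0)*1000).round(1))
def st():
    s=telemetry.get_state(); R=Ro.from_quat(s['tool_rot'],scalar_first=True).as_matrix()
    print(round(s['t'],2),s['tool_pos'].round(4),'yaw',np.arctan2(R[1,0],R[0,0]).round(3),'z',R[:,2].round(3),'F',s['force'].round(1),'op',round(s['opening'],3),s['grip_force'],'q',s['qpos'].round(2)); return s
E
python3 - <<'E'
from h import *
s=st()
plan([.198,-.593,.231],.323,[(.33,-.2,.23,.323),(.42,.1,.23,1.4),(.547,.302,.16,2.18)])
E
```

```text
0.1 [ 0.1981 -0.592   0.2302] yaw 0.323 z [-0.     0.002 -1.   ] F [ 0.2 -0.1  0. ] op 1.002 0.0 q [-1.32  0.31  1.64  0.    1.2  -0.07]
rot z -0.000 slide [ 249.9 -330.8    1. ]
rot z -1.077 slide [ 430.5 -586.7    1. ]
rot z -1.857 slide [ 615.  -737.9   71. ]
```

>>> play_rows([
  {"delta_rot": [0, 0, 0], "slide": [250, -331, 1], "hand": 85},
  {"delta_rot": [0, 0, 0], "slide": [250, -331, 1], "hand": 85},
  {"delta_rot": [0, 0, 0], "slide": [250, -331, 1], "hand": 85},
  {"delta_rot": [0, 0, 0], "slide": [250, -331, 1], "hand": 85},
  {"delta_rot": [0, 0, 0], "slide": [250, -331, 1], "hand": 85},
  {"delta_rot": [0, 0, 0], "slide": [250, -331, 1], "hand": 85},
  {"delta_rot": [0, 0, 0], "slide": [250, -331, 1], "hand": 85},
  {"delta_rot": [0, 0, 0], "slide": [250, -331, 1], "hand": 85},
  {"delta_rot": [0, 0, 0], "slide": [250, -331, 1], "hand": 85},
  {"delta_rot": [0, 0, 0], "slide": [250, -331, 1], "hand": 85},
  {"delta_rot": [0, 0, -1.077], "slide": [430, -587, 1], "hand": 85},
  {"delta_rot": [0, 0, -1.077], "slide": [430, -587, 1], "hand": 85},
  {"delta_rot": [0, 0, -1.077], "slide": [430, -587, 1], "hand": 85},
  {"delta_rot": [0, 0, -1.077], "slide": [430, -587, 1], "hand": 85},
  {"delta_rot": [0, 0, -1.077], "slide": [430, -587, 1], "hand": 85},
  {"delta_rot": [0, 0, -1.077], "slide": [430, -587, 1], "hand": 85},
  {"delta_rot": [0, 0, -1.077], "slide": [430, -587, 1], "hand": 85},
  {"delta_rot": [0, 0, -1.077], "slide": [430, -587, 1], "hand": 85},
  {"delta_rot": [0, 0, -1.077], "slide": [430, -587, 1], "hand": 85},
  {"delta_rot": [0, 0, -1.077], "slide": [430, -587, 1], "hand": 85},
])

```text
t: 1.77
tool_pos: [0.4195, 0.1018, 0.2298]
tool_rot: [-0.0, 0.763, 0.646, -0.0]
force: [0.1, 0.6, -0.6]
opening: 0.989
grip_force: 0.0
```

```bash
python3 - <<'E'
from h import *
s=st()
plan([.42,.1,.23],1.4,[(.547,.302,.16,2.18)])
E
```

```text
1.77 [0.4195 0.1018 0.2298] yaw 1.405 z [-0.001 -0.    -1.   ] F [ 0.1  0.6 -0.6] op 0.989 0.0 q [ 0.14 -0.08  2.07 -0.    1.15  0.3 ]
rot z -0.780 slide [220.6  90.8  70. ]
```

>>> play_rows([
  {"delta_rot": [0, 0, -0.78], "slide": [220, 91, 70], "hand": 50},
  {"delta_rot": [0, 0, -0.78], "slide": [220, 91, 70], "hand": 50},
  {"delta_rot": [0, 0, -0.78], "slide": [220, 91, 70], "hand": 50},
  {"delta_rot": [0, 0, -0.78], "slide": [220, 91, 70], "hand": 50},
  {"delta_rot": [0, 0, -0.78], "slide": [220, 91, 70], "hand": 50},
  {"delta_rot": [0, 0, -0.78], "slide": [220, 91, 70], "hand": 50},
  {"delta_rot": [0, 0, -0.78], "slide": [220, 91, 70], "hand": 50},
  {"delta_rot": [0, 0, -0.78], "slide": [220, 91, 70], "hand": 50},
  {"delta_rot": [0, 0, -0.78], "slide": [220, 91, 70], "hand": 50},
  {"delta_rot": [0, 0, -0.78], "slide": [220, 91, 70], "hand": 50},
  {"delta_rot": [0, 0, -0.78], "slide": [220, 91, 70], "hand": 50},
])

```text
t: 2.68
tool_pos: [0.5469, 0.3005, 0.1613]
tool_rot: [0.0, 0.464, 0.886, 0.0]
force: [-0.1, 0.8, -0.3]
opening: 0.586
grip_force: 0.0
```

```bash
python3 - <<'E'
from h import *
s=st(); f=grab('wrist'); cv2.imwrite('pics/w1.png',f['color'])
ax=np.array([.586,.2466])
for n,P in(('post',(*ax,.068)),('lugtop',(.547,.302,.054)),('lugend',(*(ax+.082*np.array([np.cos(2.18),np.sin(2.18)])),.054))): print(n,w2pix(f,P))
E
```

```text
2.68 [0.5469 0.3005 0.1613] yaw 2.177 z [ 0.001  0.    -1.   ] F [-0.1  0.8 -0.3] op 0.586 0.0 q [ 0.43  0.38  1.69 -0.    1.07 -0.17]
post [324.07332641 273.45030708]
lugtop [323.62752665 195.07762969]
lugend [323.94980759 178.943658  ]
```

View pics/w1.png

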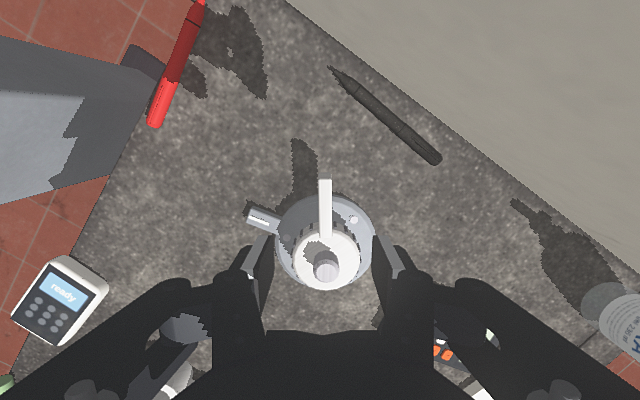

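The wrist view puts the lug at (325,180–240) and the post at (326,270). Both are within 2 px of prediction, so I'll descend and pinch.

>>> play_rows([
  {"delta_rot": [0, 0, 0], "slide": [0, 0, 40], "hand": 50},
  {"delta_rot": [0, 0, 0], "slide": [0, 0, 80], "hand": 50},
  {"delta_rot": [0, 0, 0], "slide": [0, 0, 110], "hand": 50},
  {"delta_rot": [0, 0, 0], "slide": [0, 0, 128], "hand": 50},
  {"delta_rot": [0, 0, 0], "slide": [0, 0, 137], "hand": 50},
  {"delta_rot": [0, 0, 0], "slide": [0, 0, 137], "hand": 50},
  {"delta_rot": [0, 0, 0], "slide": [0, 0, 137], "hand": 12},
  {"delta_rot": [0, 0, 0], "slide": [0, 0, 137], "hand": 8},
  {"delta_rot": [0, 0, 0], "slide": [0, 0, 137], "hand": 8},
  {"delta_rot": [0, 0, 0], "slide": [0, 0, 137], "hand": 8},
  {"delta_rot": [0, 0, 0], "slide": [0, 0, 137], "hand": 8},
  {"delta_rot": [0, 0, 0], "slide": [0, 0, 137], "hand": 8},
])

```text
t: 3.73
tool_pos: [0.5488, 0.3025, 0.0258]
tool_rot: [0.001, 0.462, 0.887, 0.002]
force: [-0.4, 0.2, 5.9]
opening: 0.124
grip_force: 59.3
```

```bash
python3 - <<'E'
from h import *
s=st()
ax=np.array([.586,.2466]); p0=[.547,.302,.023]
wp=[]
for a in np.linspace(2.18,2.18+1.2,17)[1:]: wp.append((*(ax+.068*np.array([np.cos(a),np.sin(a)])),.023,a))
plan(p0,2.18,wp)
E
```

```text
3.73 [0.5488 0.3025 0.0258] yaw 2.18 z [ 0.004  0.002 -1.   ] F [-0.4  0.2  5.9] op 0.124 59.3369597196579 q [ 0.43  0.56  1.74 -0.    0.83 -0.17]
rot z -0.075 slide [ 0.1 -4.8  0. ]
rot z -0.150 slide [-0.5 -9.9  0. ]
rot z -0.225 slide [ -1.5 -14.9   0. ]
rot z -0.300 slide [ -2.8 -19.8   0. ]
rot z -0.375 slide [ -4.5 -24.6   0. ]
rot z -0.450 slide [ -6.5 -29.3   0. ]
rot z -0.525 slide [ -8.9 -33.8   0. ]
rot z -0.600 slide [-11.6 -38.1   0. ]
rot z -0.675 slide [-14.7 -42.2   0. ]
rot z -0.750 slide [-18.  -46.1   0. ]
rot z -0.825 slide [-21.6 -49.7   0. ]
rot z -0.900 slide [-25.5 -53.    0. ]
rot z -0.975 slide [-29.6 -56.    0. ]
rot z -1.050 slide [-33.9 -58.7   0. ]
rot z -1.125 slide [-38.4 -61.1   0. ]
rot z -1.200 slide [-43.1 -63.1   0. ]
```

>>> play_rows([
  {"delta_rot": [0, 0, -0.075], "slide": [0, -5, 0], "hand": 8},
  {"delta_rot": [0, 0, -0.15], "slide": [-0.5, -10, 0], "hand": 8},
  {"delta_rot": [0, 0, -0.225], "slide": [-1.5, -15, 0], "hand": 8},
  {"delta_rot": [0, 0, -0.3], "slide": [-3, -20, 0], "hand": 8},
  {"delta_rot": [0, 0, -0.375], "slide": [-4.5, -24.6, 0], "hand": 8},
  {"delta_rot": [0, 0, -0.45], "slide": [-6.5, -29.3, 0], "hand": 8},
  {"delta_rot": [0, 0, -0.525], "slide": [-9, -33.8, 0], "hand": 8},
  {"delta_rot": [0, 0, -0.6], "slide": [-11.6, -38, 0], "hand": 8},
  {"delta_rot": [0, 0, -0.675], "slide": [-14.7, -42, 0], "hand": 8},
  {"delta_rot": [0, 0, -0.75], "slide": [-18, -46, 0], "hand": 8},
  {"delta_rot": [0, 0, -0.825], "slide": [-21.6, -49.7, 0], "hand": 8},
  {"delta_rot": [0, 0, -0.9], "slide": [-25.5, -53, 0], "hand": 8},
  {"delta_rot": [0, 0, -0.975], "slide": [-29.6, -56, 0], "hand": 8},
  {"delta_rot": [0, 0, -1.05], "slide": [-34, -58.7, 0], "hand": 8},
  {"delta_rot": [0, 0, -1.1], "slide": [-37, -60.3, 0], "hand": 8},
  {"delta_rot": [0, 0, -1.1], "slide": [-37, -60.3, 0], "hand": 8},
  {"delta_rot": [0, 0, -1.1], "slide": [-37, -60.3, 0], "hand": 8},
])

```text
t: 5.15
tool_pos: [0.5211, 0.238, 0.0258]
tool_rot: [0.003, -0.069, 0.998, 0.001]
force: [-0.0, 1.3, 7.3]
opening: 0.132
grip_force: 59.4
```

```bash
python3 - <<'E'
from h import *
s=st(); d=s['tool_pos'][:2]-[.586,.2466]; print(np.hypot(*d),np.arctan2(d[1],d[0])%6.283, s['torque'])
y=3.28
for da in (.05,.1,.15):
  a=3.28+da; plan([*(np.array([.586,.2466])+.068*np.array([np.cos(y),np.sin(y)])),.023],y,[(.586+.068*np.cos(a),.2466+.068*np.sin(a),.023,a)])
E
```

```text
5.15 [0.5211 0.238  0.0258] yaw -3.003 z [ 0.005  0.002 -1.   ] F [-0.   1.3  7.3] op 0.132 59.41847205162048 q [ 0.35  0.48  1.87  0.    0.78 -1.36]
0.06548920619271341 3.2725777856473406 [0.13057108 0.12422155 0.19872141]
rot z -0.050 slide [-0.1 -3.4  0. ]
rot z -0.100 slide [-0.3 -6.8  0. ]
rot z -0.150 slide [ -0.8 -10.2   0. ]
```

>>> play_rows([
  {"delta_rot": [0, 0, -0.03], "slide": [0, -2, 0], "hand": 8},
  {"delta_rot": [0, 0, -0.06], "slide": [0, -4, 0], "hand": 8},
  {"delta_rot": [0, 0, -0.09], "slide": [-0.3, -6, 0], "hand": 8},
  {"delta_rot": [0, 0, -0.09], "slide": [-0.3, -6, 0], "hand": 8},
  {"delta_rot": [0, 0, -0.09], "slide": [-0.3, -6, 0], "hand": 8},
])

```text
t: 5.57
tool_pos: [0.5218, 0.2339, 0.0258]
tool_rot: [0.002, -0.111, 0.994, 0.003]
force: [-1.0, 6.6, 5.8]
opening: 0.13
grip_force: 60.5
```

```bash
python3 - <<'E'
from h import *
s=st(); d=s['tool_pos'][:2]-[.586,.2466]; print(np.hypot(*d),np.arctan2(d[1],d[0])%6.283, s['torque'])
E
```

```text
5.57 [0.5218 0.2339 0.0258] yaw -2.92 z [ 0.004  0.006 -1.   ] F [-1.   6.6  5.8] op 0.13 60.466625690460205 q [ 0.34  0.48  1.88  0.01  0.78 -1.45]
0.06544978257102332 3.336454285896917 [ 0.76051223  0.34678567 -0.85611439]
```

>>> play_rows([
  {"delta_rot": [0, 0, 0.02], "slide": [0, 2, 0], "hand": 40},
  {"delta_rot": [0, 0, 0.02], "slide": [0, 2, 0], "hand": 50},
  {"delta_rot": [0, 0, 0.02], "slide": [0, 2, 0], "hand": 50},
  {"delta_rot": [0, 0, 0.02], "slide": [0, 2, 0], "hand": 50},
  {"delta_rot": [0, 0, 0.02], "slide": [0, 2, -20], "hand": 50},
  {"delta_rot": [0, 0, 0.02], "slide": [0, 2, -60], "hand": 50},
  {"delta_rot": [0, 0, 0.02], "slide": [0, 2, -100], "hand": 50},
  {"delta_rot": [0, 0, 0.02], "slide": [0, 2, -140], "hand": 50},
  {"delta_rot": [0, 0, 0.02], "slide": [0, 2, -140], "hand": 50},
])

```text
t: 6.32
tool_pos: [0.5253, 0.2348, 0.1723]
tool_rot: [0.008, -0.104, 0.995, 0.002]
force: [1.9, 0.3, 0.7]
opening: 0.587
grip_force: 0.0
```

```bash
python3 - <<'E'
from h import *
s=st(); f=grab('wrist'); cv2.imwrite('pics/w2.png',f['color'])
print(w2pix(f,(.586,.2466,.068)),w2pix(f,(.586+.082*np.cos(3.336),.2466+.082*np.sin(3.336),.054)))
y=np.arctan2(0,1)
R=Ro.from_quat(s['tool_rot'],scalar_first=True).as_matrix(); y=np.arctan2(R[1,0],R[0,0])%6.283
plan(s['tool_pos'],y,[(.586,.0045,.14,3.274),(.586,.0045,.004,3.274)])
E
```

```text
6.32 [0.5253 0.2348 0.1723] yaw -2.933 z [ 0.015  0.005 -1.   ] F [1.9 0.3 0.7] op 0.587 0.0 q [ 0.34  0.27  1.81 -0.    1.04 -1.43]
[320.53044928 260.49963424] [321.82458522 169.15212691]
rot z 0.076 slide [ -11.8 -237.8   32.3]
rot z 0.076 slide [ -11.8 -237.8  168.3]
```

View pics/w2.png

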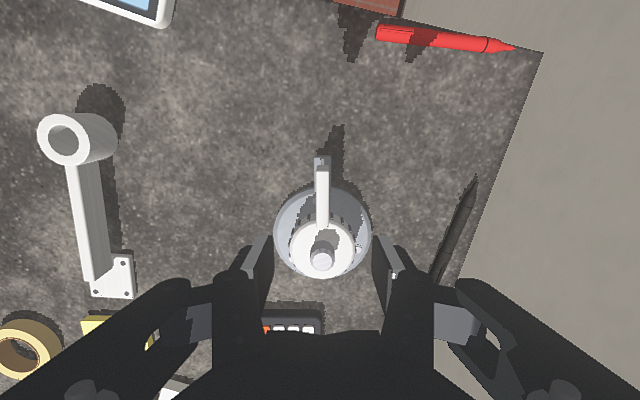

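The wrist view shows the lug (322,155–220) lying over the tab, so the collar is locked. Next I'll move above the arm.

>>> play_rows([
  {"delta_rot": [0, 0, 0.076], "slide": [-12, -238, 32], "hand": 60},
  {"delta_rot": [0, 0, 0.076], "slide": [-12, -238, 32], "hand": 60},
  {"delta_rot": [0, 0, 0.076], "slide": [-12, -238, 32], "hand": 60},
  {"delta_rot": [0, 0, 0.076], "slide": [-12, -238, 32], "hand": 60},
  {"delta_rot": [0, 0, 0.076], "slide": [-12, -238, 32], "hand": 60},
  {"delta_rot": [0, 0, 0.076], "slide": [-12, -238, 32], "hand": 60},
  {"delta_rot": [0, 0, 0.076], "slide": [-12, -238, 32], "hand": 60},
  {"delta_rot": [0, 0, 0.076], "slide": [-12, -238, 32], "hand": 60},
  {"delta_rot": [0, 0, 0.076], "slide": [-12, -238, 32], "hand": 60},
  {"delta_rot": [0, 0, 0.076], "slide": [-12, -238, 32], "hand": 60},
])

```text
t: 7.2
tool_pos: [0.5793, 0.0036, 0.1304]
tool_rot: [-0.001, -0.067, 0.998, 0.0]
force: [-0.3, 0.0, -0.5]
opening: 0.701
grip_force: 0.0
```

```bash
python3 - <<'E'
from h import *
s=st(); f=grab('wrist'); cv2.imwrite('pics/w3.png',f['color'])
e=np.array([np.cos(.133),np.sin(.133)]);b=np.array([.586,.0045])
for k in(-.05,-.03,0,.07): print(k,w2pix(f,(*(b+e*k),.037)))
print('hub',w2pix(f,(*(b-.056*e),.04)))
R=Ro.from_quat(s['tool_rot'],scalar_first=True).as_matrix(); y=np.arctan2(R[1,0],R[0,0])%6.283
plan(s['tool_pos'],y,[(.586,.0045,.009,3.274)])
E
```

```text
7.2 [0.5793 0.0036 0.1304] yaw -3.008 z [-0.002  0.001 -1.   ] F [-0.3  0.  -0.5] op 0.701 0.0 q [-0.07  0.34  1.82  0.    0.99 -1.77]
-0.05 [321.8504342  148.21592852]
-0.03 [321.82656476 173.354259  ]
0 [321.79267285 209.04784058]
0.07 [321.72145131 284.05546952]
hub [321.85645182 140.75885176]
rot z 0.001 slide [ -6.8   0.  121.4]
```

View pics/w3.png

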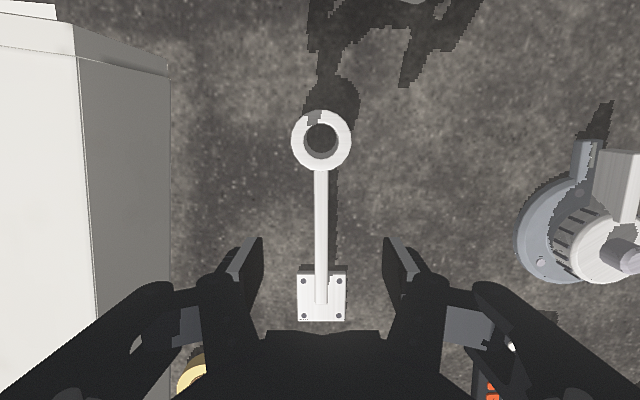

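The hub at (321,140) and the web line at x≈321 match prediction, so I'll descend and grip.

>>> play_rows([
  {"delta_rot": [0, 0, 0], "slide": [-7, 0, 40], "hand": 60},
  {"delta_rot": [0, 0, 0], "slide": [-7, 0, 75], "hand": 60},
  {"delta_rot": [0, 0, 0], "slide": [-7, 0, 100], "hand": 55},
  {"delta_rot": [0, 0, 0], "slide": [-7, 0, 115], "hand": 50},
  {"delta_rot": [0, 0, 0], "slide": [-7, 0, 121], "hand": 50},
  {"delta_rot": [0, 0, 0], "slide": [-7, 0, 121], "hand": 50},
  {"delta_rot": [0, 0, 0], "slide": [-7, 0, 121], "hand": 25},
  {"delta_rot": [0, 0, 0], "slide": [-7, 0, 121], "hand": 8},
  {"delta_rot": [0, 0, 0], "slide": [-7, 0, 121], "hand": 8},
  {"delta_rot": [0, 0, 0], "slide": [-7, 0, 121], "hand": 8},
  {"delta_rot": [0, 0, 0], "slide": [-7, 0, 121], "hand": 8},
  {"delta_rot": [0, 0, 0], "slide": [-7, 0, 121], "hand": 8},
])

```text
t: 8.25
tool_pos: [0.589, 0.0035, 0.0123]
tool_rot: [0.002, -0.066, 0.998, -0.0]
force: [-0.8, 1.2, 6.7]
opening: 0.127
grip_force: 61.4
```

```bash
python3 - <<'E'
from h import *
s=st()
# translate so hub (0.5305,-.003) -> post axis; underside to z=.098
g=s['tool_pos']; t=g+[.586-.5305,.2466+.003,0]
plan(g,3.274,[(*g[:2],.15,3.274),(*t[:2],.15,3.274),(*t[:2],g[2]+.098,3.274)])
E
```

```text
8.25 [0.589  0.0035 0.0123] yaw -3.01 z [ 0.004  0.    -1.   ] F [-0.8  1.2  6.7] op 0.127 61.39922261238098 q [-0.07  0.53  1.84  0.    0.77 -1.77]
rot z -0.000 slide [   0.     0.  -137.7]
rot z -0.000 slide [ -88.   240.1 -137.7]
rot z -0.000 slide [-88.  240.1 -98. ]
```

>>> play_rows([
  {"delta_rot": [0, 0, 0], "slide": [0, 0, -10], "hand": 8},
  {"delta_rot": [0, 0, 0], "slide": [0, 0, -25], "hand": 8},
  {"delta_rot": [0, 0, 0], "slide": [0, 0, -45], "hand": 8},
  {"delta_rot": [0, 0, 0], "slide": [0, 0, -65], "hand": 8},
  {"delta_rot": [0, 0, 0], "slide": [0, 0, -85], "hand": 8},
  {"delta_rot": [0, 0, 0], "slide": [0, 0, -105], "hand": 8},
  {"delta_rot": [0, 0, 0], "slide": [0, 0, -125], "hand": 8},
  {"delta_rot": [0, 0, 0], "slide": [0, 0, -135], "hand": 8},
  {"delta_rot": [0, 0, 0], "slide": [-4, 10, -138], "hand": 8},
  {"delta_rot": [0, 0, 0], "slide": [-11, 30, -138], "hand": 8},
  {"delta_rot": [0, 0, 0], "slide": [-20, 55, -138], "hand": 8},
  {"delta_rot": [0, 0, 0], "slide": [-29, 80, -138], "hand": 8},
  {"delta_rot": [0, 0, 0], "slide": [-38.5, 105, -138], "hand": 8},
  {"delta_rot": [0, 0, 0], "slide": [-48, 130, -138], "hand": 8},
  {"delta_rot": [0, 0, 0], "slide": [-57, 155, -138], "hand": 8},
  {"delta_rot": [0, 0, 0], "slide": [-66, 180, -138], "hand": 8},
  {"delta_rot": [0, 0, 0], "slide": [-75, 205, -138], "hand": 8},
  {"delta_rot": [0, 0, 0], "slide": [-82, 225, -138], "hand": 8},
  {"delta_rot": [0, 0, 0], "slide": [-88, 240, -138], "hand": 8},
  {"delta_rot": [0, 0, 0], "slide": [-88, 240, -138], "hand": 8},
])

```text
t: 9.92
tool_pos: [0.6418, 0.2571, 0.1463]
tool_rot: [-0.001, -0.068, 0.998, 0.001]
force: [-0.1, -0.5, -2.2]
opening: 0.126
grip_force: 60.0
```

>>> play_rows([
  {"delta_rot": [0, 0, 0], "slide": [0, 0, 10], "hand": 8},
  {"delta_rot": [0, 0, 0], "slide": [0, 0, 20], "hand": 8},
  {"delta_rot": [0, 0, 0], "slide": [0, 0, 30], "hand": 8},
  {"delta_rot": [0, 0, 0], "slide": [0, 0, 38], "hand": 8},
  {"delta_rot": [0, 0, 0], "slide": [0, 0, 38], "hand": 8},
  {"delta_rot": [0, 0, 0], "slide": [0, 0, 38], "hand": 8},
  {"delta_rot": [0, 0, 0], "slide": [0, 0, 38], "hand": 8},
])

```text
t: 10.5
tool_pos: [0.643, 0.2524, 0.1103]
tool_rot: [0.0, -0.066, 0.998, 0.0]
force: [0.3, 0.2, -1.7]
opening: 0.13
grip_force: 60.0
```

```bash
python3 - <<'E'
from h import *
s=st(); print(s['tool_pos']-[.589,.0035,.0123])
f=grab('wrist'); g=grab('scene'); t=grab('top')
hw=np.array([.586,.2466,.138]); print('wrist hub top',w2pix(f,hw),'scene',w2pix(g,hw),'top',w2pix(t,hw))
z=lambda im,y,x,h,w,k:cv2.resize(im[y:y+h,x:x+w],None,fx=k,fy=k,interpolation=cv2.INTER_CUBIC)
a=z(f['color'],60,220,200,200,2); b=z(g['color'],150,300,100,100,4); c=z(t['color'],150,220,100,100,4)
cv2.imwrite('pics/fin.png',np.vstack([np.hstack([b,c])])); cv2.imwrite('pics/finw.png',a)
E
```

```text
10.5 [0.643  0.2524 0.1103] yaw -3.01 z [ 0.  0. -1.] F [ 0.3  0.2 -1.7] op 0.13 60.03842353820801 q [ 0.31  0.55  1.55 -0.    1.04 -1.39]
[0.05404494 0.24891691 0.09803804]
wrist hub top [326.14312298 144.0352792 ] scene [360.27178887 168.64677805] top [257.75085925 204.6581009 ]
```

View pics/fin.png

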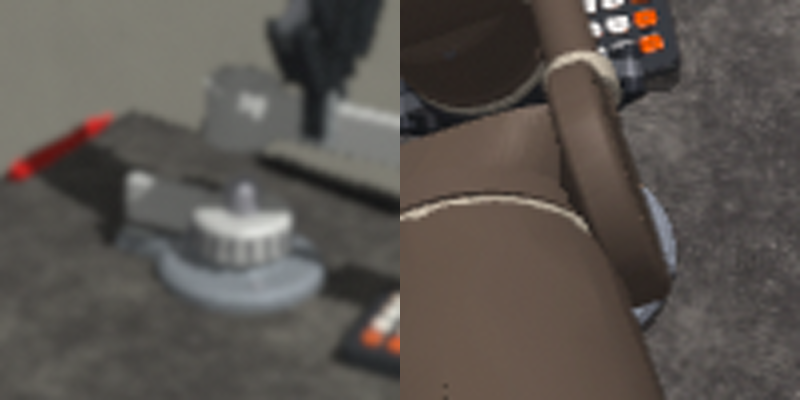

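View pics/finw.png

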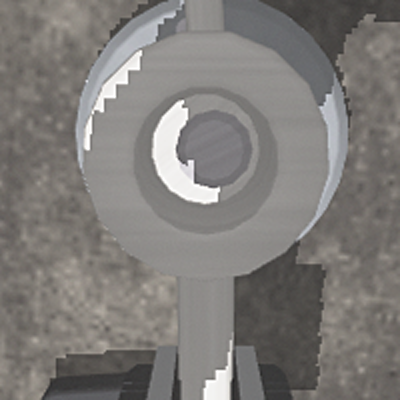

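The wrist crop shows the hub's top centre at (206,157), the bore's lower rim centre near (206,157), and the post at (214,149). In the scene view the hub is visibly above the post with clear air between them. I'll compute the offsets.

```bash
python3 - <<'E'
from h import *
f=load('wrist');g=load('scene')
W=lambda u,v,z:pix2w(f,(u+.5)/2-.5+220,(v+.5)/2-.5+60,z)
print('hubtop',W(207,157,.138),'bore lower',W(207,147,.098),'post',W(214,149,.068))
# predictions in wrist crop coords, scene crop coords
c=lambda p:((p-[220,60]+.5)*2-.5).round(1); d=lambda p:((p-[300,150]+.5)*4-.5).round(1)
for n,P in(('post',(.586,.2466,.068)),('hub under',(.586,.2466,.098)),('hub top',(.586,.2466,.138)),('plate end',(.586+.188*np.cos(.133),.2466+.188*np.sin(.133),.106))): print(n,c(w2pix(f,P)),d(w2pix(g,P)))
E
```

```text
hubtop [0.5840043  0.24522391 0.138     ] bore lower [0.58438787 0.24541386 0.098     ] post [0.58635826 0.2479242  0.068     ]
post [209.8 147.2] [239.4 176.6]
hub under [210.8 154. ] [240.7 134.2]
hub top [212.8 168.6] [242.6  76.1]
plate end [209.8 744. ] [523.4 189.1]
```

```bash
python3 - <<'E'
from h import *
g=load('scene');f=load('wrist');k=5
e=np.array([np.cos(.133),np.sin(.133),0]);n=np.array([-e[1],e[0],0]);h=np.array([.584,.2453,.098]);Z=np.array([0,0,1])
th=np.linspace(0,6.283,40)
def ov(F,x,y,w,hh,k):
    im=cv2.resize(F['color'][y:y+hh,x:x+w],None,fx=k,fy=k,interpolation=cv2.INTER_CUBIC)
    D=lambda pts,c:cv2.polylines(im,[np.array([((w2pix(F,p)-[x,y]+.5)*k-.5) for p in pts]).round().astype(int)],False,c,1)
    for z,r,c in((0,.024,(0,0,255)),(.04,.024,(0,255,0)),(0,.0135,(255,255,0)),(.04,.0135,(255,0,255))): D([h+r*(np.cos(t)*e+np.sin(t)*n)+z*Z for t in th],c)
    if F is g:
        D([h+.16*e+a*.028*e+b*.025*n+.008*Z for a,b in((1,1),(1,-1),(-1,-1),(-1,1),(1,1))],(0,255,0))
        D([h+.024*e+.037*Z,h+.132*e+.037*Z],(0,255,255))
    return im
a=ov(g,335,150,100,75,5); b=ov(f,260,80,120,150,2)
im=np.zeros((375,500+240,3),np.uint8); im[:,:500]=a; im[:300,500:]=b; cv2.imwrite('pics/chk.png',im)
E
```

```text
(no output)
```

View pics/chk.png

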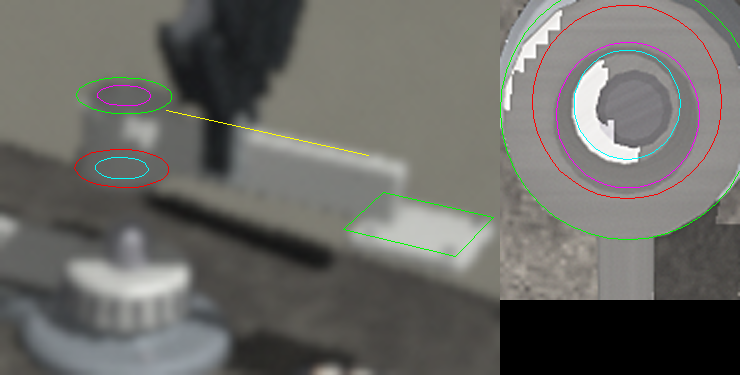

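In the overlay, the web's top edge runs parallel to the level model. The hub sits about 3 mm off the post's axis and about 3 cm above it, with everything inside tolerance, so I'm handing in.

```bash
python3 -c "
from h import *
st(); print(order.sign_off())"
```

```text
10.65 [0.6436 0.2529 0.1113] yaw -3.01 z [ 0.002  0.001 -1.   ] F [-0.1  0.4 -2.6] op 0.125 60.037862062454224 q [ 0.31  0.55  1.55  0.    1.04 -1.39]
the job is handed in; nothing more can be done
None
```

I locked the collar, then lifted the reader arm by its balance point and handed the job in at 10.65 s. The arm was held level, its hub about 3 mm off the post's axis and about 3 cm above the post's top by my camera estimates; sign-off returned no verdict.

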